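# Aim and lock the stamping spot guide in a pottery studio

### The arm

A 7-joint arm with a two-finger parallel gripper is mounted at the origin on the work surface. World frame = base frame: x ahead of the robot, y to its left, z up, the work surface at z = 0. Lengths are in m, angles in rad, forces in N, time in s.
With the tool pointing down it reaches from about 0.4 to 0.9 m from the base axis. Payload 5.6 kg.
Tool frame: the origin (TCP) lies midway between the tips of the shut fingers; the grasp point (between the pads) lies 19 mm behind it; z points along the fingers, y is the line along which they close (so a half turn about z gives the same grasp; the last joint's range is limited). The gripper opens to 92 mm and grips with 3 to 60 N. Pads are 20 mm wide; open, the fingers measure 128 mm over their backs; the gripper's body (75 mm by 189 mm) begins 69 mm behind the grasp point.
Start: joints at [1.107, 0.468, -0.012, 1.603, 0.006, 1.071, -0.056], TCP at [0.265, -0.593, 0.215] pointing down, gripper open.
Joint ranges: [-2.53, 2.53], [-0.31, 2.02], [-1.57, 1.55], [0.28, 2.44], [-1.29, 4.43], [0.15, 1.84], [-2.92, 2.92]. Speed limits (rad/s): [2.57, 2.57, 3.14, 3.14, 3.14, 3.14, 3.14].

### API

Orientations are given as a 3x3 rotation matrix whose columns are the frame's x, y, z axes.
In Python, from station import env, effector, solver, viewer, workorder, search_frame, tip_of gives the robot as it stands. Calls block until the motion is done:
- env.reach(position, orientation): joint-space move of the TCP to a pose.
- env.movel(position, frame=None, rate=0.15): straight line of the TCP; frame=None keeps the orientation; rate is the mean speed in m/s.
- env.goto_joints(angles): joint-space move.
- effector.release() and effector.grasp(squeeze=None): open the fingers fully, or close them until they stop; squeeze is the grip in N (None keeps the last).
- env.pause(seconds).
- solver.inverse_kinematics(position, orientation): joint angles nearest the present ones, or None.
- env.sense(): the state.
- viewer.read_camera(name): name is "scene" or "top"; returns (picture, depth): 400x640x3 uint8, red, green, blue; 400x640 float32, m along the optical axis (not along the pixel's ray), 0 where there is no reading.
- viewer.camera_info(name): a dict with "intrinsics" (3x3 intrinsics, pixels), "eye" and "rotation" of the camera in the world. Camera axes: x right, y up, looking along -z (the intrinsics and any distortion apply to the point x, -y, -z); pixel columns grow to the right and rows downward; lengths in m; the calibration is good to about 2 mm. A picture is of the moment at which its call begins. camera_info takes no time and is no camera call.
A pose or a line that the arm cannot do raises env.PlanningError and nothing moves.
- workorder.finish_job(): hands the job in; it is judged then, once.
Trained networks look in the newest picture that a camera, given by its name, has taken for a name from the list of things; names that differ only in an ending like _2 or _b are one class to them, and where a whole thing is asked for, a point or a joint stands for the part that bears it (a point fixed in the world has none). Each returns a list of dicts, best first, with "score" (0 to 1); they miss things now and then, are a little off and sometimes report something else, mostly with a low value. They report only what shows in the picture. A call takes as long as a camera call.
- search_frame(camera, name): "at" ([x, y, z] in m, in world coordinates, good to about 4 mm: the middle of the surface that is visible of it).
- tip_of(camera, name): "at" ([x, y, z] in m, in world coordinates, good to about 4 mm: a listed point, or the origin of a listed thing).
The state is a dict: "t": time; "joint_positions": joint angles; "joint_velocities": joint speeds; "tau": joint torques, N m; "ee_pos": TCP position; "tcp_rot": TCP orientation; "wrist_force": force on the tool from outside, world axes, zero at the start; "moment": the same for the moment, N m; "gripper_width": finger opening in m; "grasp_force": force on a finger pad.
Only numpy, scipy, OpenCV 4.12 (cv2) and the standard library are available. Lean on these libraries where they do the work, as an engineer would, in place of code of your own. Each camera call takes 0.05 s, during which the arm holds its last target. There are 200 camera calls.

### The job

Set up the spot guide for stamping clay slabs: turn the two wing screws beside and above the mirror until the whole light spot lies inside the round ring mark on the slab board (not the square mark). Once the spot is in the ring, push the lock lever fully over, away from the robot to its stop, with the spot still in the ring. Leave the jar, brush, bowl and mug around it where they are.

Things in the scene. Friction and masses are not known exactly. Their poses are not given: they have to be found in the camera images.
- guide: Spot guide, fixed: a dark base plate 380 x 480 x 12 mm. Origin: centre of its underside; x away from the robot, y left seen from the robot, z up. On it, at x -120: a grey pedestal (70 x 70 mm, top at z 140) with the side screw, the round mirror turret (84 mm across, top at z 140) with the reach screw, the lock lever. A plywood slab board, 240 x 260 mm, top at z 30, is centred at x 60, y 0.
- spot_centre (a point): Centre of the bright red round light spot, 20 mm across, that the mirror throws onto the top of the slab board. It has no substance. It moves only when the screws turn, at once, and otherwise stays.
- ring_mark: The round ring mark inlaid flush in the slab board, a dark line ring 52 mm outside and 40 mm inside diameter; origin: its centre, on the board's top. The spot is wholly inside when the centres are within 10 mm. It may be on the left or the right half of the board.
- square_mark: The other mark, a dark square frame 50 mm outside and 38 mm inside; origin: its centre, on the board's top. Not the target.
- screw_side (a joint): Angle of the right-hand wing screw, on the pedestal (x -120, y -130 mm in the guide's frame), rad, positive counter-clockwise from above, limits -1.45 to 1.45. Each +1 rad swings the turret and the spot +0.3 rad the same way (left) about the vertical axis of the reach screw: about 55 mm of spot travel sideways. Friction 0.10 N m; no spring: it stays where it is left.
- screw_side_grip (a point): Grip point of the right-hand screw, on its vertical axis, 176 mm above the table. The wing is an upright black bar 66 mm long and 14 mm thick, from 26 mm below to 14 mm above this point, on a steel collar 40 mm across (top 26 mm below; the pedestal's top is 36 mm below). Pinch it across its thickness from above. The point's x axis runs along the wing; at 0 rad that is the guide's x.
- screw_reach (a joint): Angle of the middle wing screw, on the turret (x -120, y 0 in the guide's frame), relative to the turret, rad, positive counter-clockwise from above, limits -1.45 to 1.45. The spot lies 180 mm + 60 mm per rad from this screw's vertical axis, straight ahead of the turret: + moves it away from the robot. Friction 0.05 N m; no spring: it stays, and turning it does not swing the turret.
- screw_reach_grip (a point): Grip point of the middle screw, on its vertical axis, 176 mm above the table; wing and collar the same as the other's, 130 mm from it, above the turret's top. The point's x axis runs along the wing, which is the turret's heading plus the screw's angle.
- lock (a joint): Angle of the lock lever, rad: 0 leaning 0.5 rad from upright towards the robot (unlocked), 1.0 leaning 0.5 rad away from it, at its stop (locked). It swings about the guide's y axis; friction 0.15 N m (about 2 N at the ball); stays where it is left.
- lock_ball (a point): Centre of the black ball, 24 mm across, on the end of the lock lever; the lever is a steel rod 10 mm thick, 80 mm from pivot to ball centre. The pivot is at x -120, y +150, z 44 mm in the guide's frame, between two grey cheeks whose tops are 47 mm above the table.
- glaze_jar: Bystander: small closed glaze jar, 48 mm across, 75 mm tall, standing on the guide's base on the right of the slab board; origin: centre of its underside.
- brush: Bystander: brush 170 mm long lying on the guide's base on the left of the slab board; origin: under its middle.
- pinch_bowl: Bystander: terracotta bowl, 100 mm across, 50 mm tall, on the table to the left; origin: centre of its underside.
- mug: Bystander: white mug, 80 mm across, 90 mm tall, on the table to the right; origin: centre of its underside.

How it is judged:
On the way, in this order (a step that is already met when the one before it is completed fails the run):
1. the light spot lies inside the ring (horizontal distance between spot_centre and ring_mark below 0.011 m), for 0.2 s.
2. then the lock lever is pushed over to its stop (value of joint lock above 0.88 rad), for 0.2 s.
At the end, for the whole second after the job is handed in: The spot's centre is within 11 mm of the ring's centre (the whole spot inside the ring), the lock lever is over beyond 0.88 of its 1.0 rad, and the robot has let go; the jar, brush, bowl and mug are within 30 mm of where they were (horizontal distance between spot_centre and ring_mark below 0.011 m and value of joint lock above 0.88 rad and distance of each of glaze_jar, brush, pinch_bowl, mug from where it was at the start of the episode below 0.03 m); the robot touches nothing.
It fails at once if a bystander was knocked or moved by more than 30 mm (distance of any of glaze_jar, brush, pinch_bowl, mug from where it was at the start of the episode above 0.03 m).
It fails at once if the lock lever was thrown while the spot was outside the ring (value of joint lock above 0.5 rad and horizontal distance between spot_centre and ring_mark above 0.015 m).
It also fails if it takes over 58 s, if anything falls off the work surface, if the arm or the gripper's body presses on something with over 40 N, if the wrist force passes 120 N, or if a joint passes its speed limit or range.

## Working session

There is one attempt and no reset: what is moved stays moved. The work goes in short steps, each a Python script; the robot and the scene stay as the last script left them, time stands still between calls to the robot, and variables do not carry over. Pictures are saved under pics/ and viewed, at most 10 in all, crops included, and the job is handed in when it is done.

```bash
mkdir -p pics; ls
python3 - <<'E'
from station import env, viewer, search_frame, tip_of
import cv2
for c in ("scene","top"):
    p,d=viewer.read_camera(c); cv2.imwrite(f"pics/{c}0.png",p[:,:,::-1])
    for n in ["guide","spot_centre","ring_mark","square_mark","screw_side_grip","screw_reach_grip","lock_ball","glaze_jar","brush","pinch_bowl","mug"]:
        print(c,n,[(r["at"],r["score"]) for r in tip_of(c,n)[:2]])
print(env.sense()["t"])
E
```

```text
pics
scene guide [([0.6489, 0.0096, 0.0048], 0.87), ([0.6775, -0.1685, 0.0118], 0.39)]
scene spot_centre [([0.6697, 0.0103, 0.031], 0.36)]
scene ring_mark [([0.7033, 0.2122, 0.0128], 0.67), ([0.7212, 0.0675, 0.0329], 0.43)]
scene square_mark [([0.7081, -0.0589, 0.0323], 0.46)]
scene screw_side_grip [([0.5355, -0.1283, 0.1753], 0.65)]
scene screw_reach_grip [([0.5286, -0.0002, 0.1788], 0.59)]
scene lock_ball [([0.4775, 0.1478, 0.1089], 0.67)]
scene glaze_jar [([0.6794, -0.1691, 0.0117], 0.87), ([0.7088, -0.0565, 0.0317], 0.7)]
scene brush [([0.7069, 0.2089, 0.0116], 0.96), ([0.6475, 0.0107, 0.0064], 0.58)]
scene pinch_bowl [([0.5583, 0.4424, -0.0002], 0.61)]
scene mug [([0.5784, -0.4521, 0.0014], 0.95)]
top guide [([0.646, 0.0061, 0.0005], 0.91), ([0.7066, 0.2056, 0.0103], 0.18)]
top spot_centre [([0.6724, 0.0067, 0.0322], 0.5), ([0.5272, -0.0004, 0.1788], 0.35)]
top ring_mark [([0.7201, 0.0673, 0.0279], 0.71)]
top square_mark [([0.7132, -0.0556, 0.0301], 0.72)]
top screw_side_grip [([0.5301, -0.1268, 0.1727], 0.75)]
top screw_reach_grip [([0.5245, -0.001, 0.1783], 0.66), ([0.71, -0.0532, 0.0301], 0.52)]
top lock_ball [([0.4848, 0.146, 0.1163], 0.56)]
top glaze_jar [([0.682, -0.171, 0.0067], 0.61)]
top brush [([0.5234, 0.0002, 0.179], 0.75), ([0.7033, 0.2038, 0.0122], 0.61)]
top pinch_bowl [([0.5608, 0.4417, 0.0036], 0.97), ([0.5308, -0.1278, 0.172], 0.62)]
top mug [([0.5776, -0.4521, -0.0009], 0.89)]
1.2
```

View pics/top0.png

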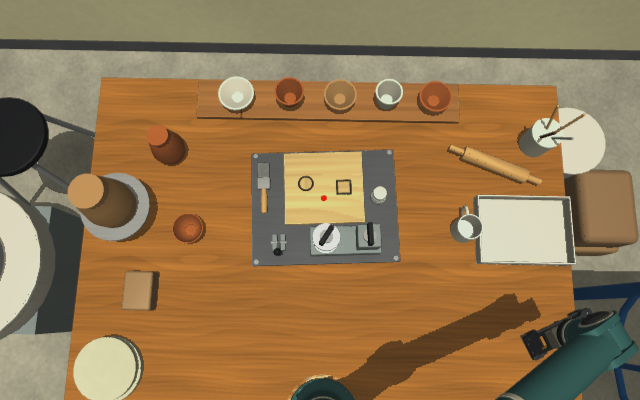

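View pics/scene0.png

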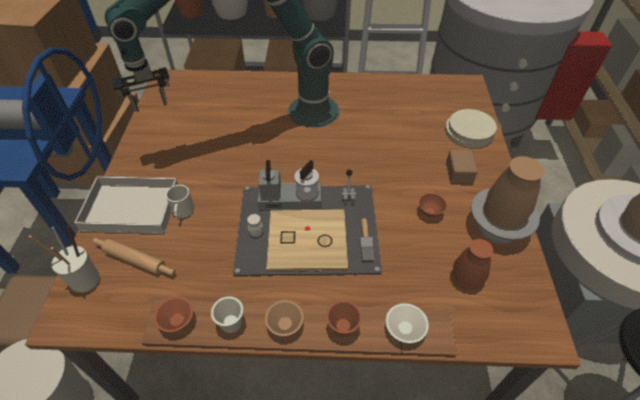

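The top picture shows the ring at (306,184), the square at (343,187), the spot at (323,198), and the wings near (325,235) and (370,234). The networks agree with this. Next I measure the wing angles and the spot precisely.

```bash
cat > h.py <<'E'
import numpy as np, cv2
from station import env, effector, solver, viewer, workorder, search_frame, tip_of
def cloud(c):
    p,d=viewer.read_camera(c); i=viewer.camera_info(c); K=np.array(i["intrinsics"])
    v,u=np.mgrid[:400,:640]
    P=np.stack([(u-K[0,2])/K[0,0]*d,-(v-K[1,2])/K[1,1]*d,-d],-1)@np.array(i["rotation"]).T+np.array(i["eye"])
    P[d==0]=np.nan
    return p.astype(int),P
def spot(c):
    p,P=cloud(c); m=(p[...,0]>150)&(p[...,1]<70)&(p[...,2]<70)&(abs(P[...,2]-.03)<.012)&(abs(P[...,0]-.7)<.14)&(abs(P[...,1])<.16)
    return np.nanmean(P[m],0),m.sum()
def wing(a,c="top"):
    p,P=cloud(c); m=(P[...,2]>.165)&(P[...,2]<.205)&(np.hypot(P[...,0]-a[0],P[...,1]-a[1])<.045)&(p.sum(-1)<200)
    Q=P[m][:,:2]; w,V=np.linalg.eigh(np.cov(Q.T)); v=V[:,1]*np.sign(V[0,1])
    return (Q.min(0)+Q.max(0))/2, np.arctan2(v[1],v[0]), m.sum()
def R(ang,flip=0):  # tool down, closing line across a wing at heading ang
    a=ang+np.pi*flip; y=np.array([-np.sin(a),np.cos(a),0]); z=np.array([0,0,-1.])
    return np.stack([np.cross(y,z),y,z],1)
E
python3 - <<'E'
from h import *
for c in("top","scene"): print(c,spot(c),wing([.5265,0],c),wing([.531,-.1275],c))
p,P=cloud("top")
for (u,v) in [(256,156),(390,153),(397,258),(256,262)]: print(P[v,u])
for a in(0,1):
  for f in (0,1):
    for t in(-.7,0,.5,1.2): 
      q=solver.inverse_kinematics([.531,-.1275,.157] if a==0 else [.5265,0,.157],R(t,f)); print(a,f,t,None if q is None else np.round(q,2))
E
```

```text
top (array([0.67393604, 0.00556758, 0.03101787]), np.int64(22)) (array([ 0.52976445, -0.00180468]), np.float64(-0.5419522871805968), np.int64(100)) (array([ 0.53751527, -0.13265959]), np.float64(0.07099154601745003), np.int64(121))
scene (array([0.67281117, 0.00707711, 0.02956715]), np.int64(7)) (array([5.32872509e-01, 1.65351812e-04]), np.float64(-0.5270555067954105), np.int64(110)) (array([ 0.54033491, -0.12871315]), np.float64(0.08414335369147122), np.int64(77))
[0.81546808 0.23326998 0.02082322]
[ 0.83544849 -0.21641783  0.02161355]
[ 0.48399246 -0.23656117  0.01563748]
[0.46191345 0.21840895 0.00829493]
0 0 -0.7 [ 0.65  0.44 -0.6   1.88  0.31  0.91  0.78]
0 0 0 [ 0.72  0.47 -0.69  1.88  0.37  0.93  1.43]
0 0 0.5 [ 1.08  0.82 -1.32  1.86  0.86  1.2   1.54]
0 0 1.2 [ 1.08  0.82 -1.32  1.86  0.86  1.2   2.24]
0 1 -0.7 [ 0.22  0.37 -0.06  1.91  0.03  0.87 -2.12]
0 1 0 [ 0.34  0.38 -0.2   1.9   0.1   0.87 -1.48]
0 1 0.5 [ 0.42  0.39 -0.31  1.89  0.15  0.88 -1.03]
0 1 1.2 [ 0.53  0.41 -0.43  1.89  0.22  0.89 -0.39]
1 0 -0.7 [ 0.5   0.43 -0.7   1.92  0.35  0.91  0.5 ]
1 0 0 [ 0.56  0.46 -0.77  1.92  0.4   0.92  1.16]
1 0 0.5 [ 0.87  0.78 -1.32  1.9   0.83  1.16  1.3 ]
1 0 1.2 [ 0.87  0.78 -1.32  1.9   0.83  1.16  2.  ]
1 1 -0.7 [ 0.12  0.35 -0.22  1.95  0.1   0.86 -2.42]
1 1 0 [ 0.23  0.36 -0.36  1.94  0.16  0.87 -1.78]
1 1 0.5 [ 0.29  0.37 -0.43  1.93  0.2   0.87 -1.31]
1 1 1.2 [ 0.38  0.4  -0.54  1.93  0.26  0.89 -0.66]
```

```bash
cat >> h.py <<'E'
def turn(c,ang,delta,tag=""):
    """grip the wing at axis c, heading ang, turn it by delta, let go, rise"""
    env.reach([c[0],c[1],.27],R(ang,1)); env.movel([c[0],c[1],.159],rate=.12)
    effector.grasp(35); s=env.sense(); print("grip",s["gripper_width"],s["grasp_force"],s["wrist_force"])
    q=np.array(s["joint_positions"]); n=max(1,int(np.ceil(abs(delta)/.5)))
    for k in range(n):
        g=q.copy(); g[6]+=delta*(k+1)/n; env.goto_joints(g)
    s=env.sense(); print("turned",s["moment"],s["joint_positions"][6]-q[6])
    print("spot",spot("scene"))
    effector.release(); env.movel([c[0],c[1],.27],rate=.2); print("t",env.sense()["t"])
E
python3 - <<'E'
from h import *
env.movel([.265,-.593,.29],rate=.2)
turn([.535,-.129],.078,.975)
print("scene",spot("scene")); print("top",spot("top")); print(wing([.5295,-.001],"scene"))
print(tip_of("scene","ring_mark"),tip_of("scene","screw_reach_grip"))
E
```

```text
grip 0.013440439679106814 34.995219111442566 [ 0.23926244 -3.03329447 -0.48244354]
turned [-0.59624212 -0.34188885  0.09450419] 0.971685755871577
spot (array([0.66567852, 0.04789998, 0.03047525]), np.int64(6))
t 9.3
scene (array([0.66645337, 0.04792663, 0.0315087 ]), np.int64(6))
top (array([0.66608982, 0.04501693, 0.03089591]), np.int64(21))
(array([ 5.32397836e-01, -1.41218423e-04]), np.float64(-0.24747906342969142), np.int64(90))
[{'at': [0.7172, 0.0675, 0.0291], 'score': 0.54}, {'at': [0.5782, -0.4588, 0.0002], 'score': 0.17}] [{'at': [0.529, 0.0016, 0.1756], 'score': 0.61}]
```

Run:
```python
from h import *
turn([.5295,-.0005],-.247,.96)
print("scene",spot("scene")); print("top",spot("top"))
for c in("scene","top"):
    print(tip_of(c,"ring_mark")[:1],tip_of(c,"spot_centre")[:1],tip_of(c,"lock_ball")[:1])
p,_=viewer.read_camera("top"); cv2.imwrite("pics/t2.png",cv2.resize(p[140:270,230:410,::-1],None,fx=4,fy=4,interpolation=cv2.INTER_CUBIC))
```

```text
grip 0.013790608713006264 34.98712778091431 [ 0.03364714  0.08144621 -0.50769988]
turned [0.64506391 0.07914267 0.11243278] 0.9564730148537308
spot (array([0.71979143, 0.06818435, 0.03111618]), np.int64(8))
t 16.1667
scene (array([0.71981817, 0.06746591, 0.03153438]), np.int64(7))
top (array([0.71955097, 0.06587485, 0.0319439 ]), np.int64(21))
[{'at': [0.7195, 0.0703, 0.0293], 'score': 0.68}] [{'at': [0.7195, 0.0716, 0.0316], 'score': 0.57}] [{'at': [0.4821, 0.1442, 0.1115], 'score': 0.56}]
[{'at': [0.7199, 0.0693, 0.0286], 'score': 0.48}] [{'at': [0.7194, 0.0687, 0.0284], 'score': 0.6}] [{'at': [0.4799, 0.1468, 0.1167], 'score': 0.63}]
```

View pics/t2.png

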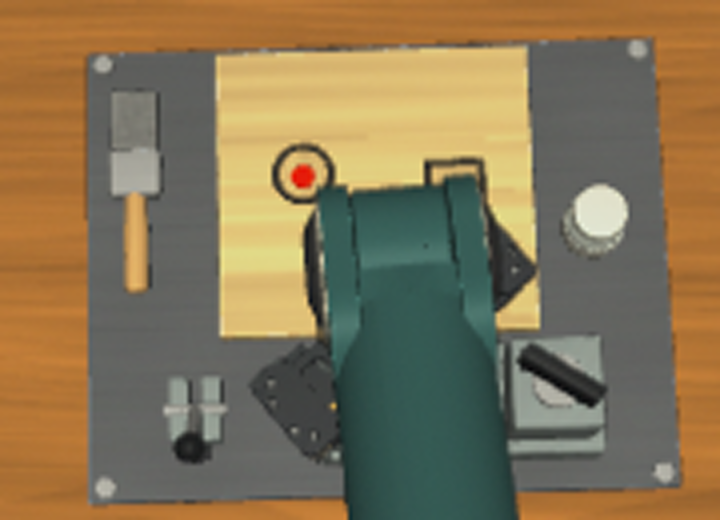

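The spot sits well inside the ring at crop pixel (303,175). Now I push the lever.

Run:
```python
from h import *
effector.grasp(20)
env.reach([.43,.153,.25],R(0.047,1)); env.movel([.43,.153,.106],rate=.15)
env.movel([.52,.155,.106],rate=.06); print(env.sense()["wrist_force"])
x=.52
while x<.548:
    x+=.004; env.movel([x,.155,.106],rate=.04); f=env.sense()["wrist_force"]; print(round(x,3),np.round(f,1))
    if abs(f[0])>12: break
env.pause(.3)
print(spot("scene"),[tip_of("scene","lock_ball")[:1]])
env.movel([x-.05,.155,.106],rate=.15); env.movel([x-.05,.155,.3],rate=.2); effector.release()
for c in("scene","top"):
    print(spot(c)); print(tip_of(c,"lock_ball")[:1],env.sense()["t"])
p,_=viewer.read_camera("scene"); cv2.imwrite("pics/s3.png",cv2.resize(p[150:285,220:400,::-1],None,fx=4,fy=4,interpolation=cv2.INTER_CUBIC))
```

```text
[-1.15480538  1.10491064 -0.44383659]
0.524 [-0.2  0.5 -1.9]
0.528 [-1.1 -0.6 -1.4]
0.532 [-1.1 -0.4 -1.5]
0.536 [-0.3 -0.  -1.6]
0.54 [-6.5 -0.3  1.4]
0.544 [-14.8  -0.2   8.1]
(array([0.71917267, 0.06888376, 0.03068466]), np.int64(7)) [[{'at': [0.5568, 0.1501, 0.1109], 'score': 0.45}]]
(array([0.72006012, 0.06818684, 0.03149749]), np.int64(8))
[{'at': [0.5289, 0.0003, 0.1762], 'score': 0.52}] 26.65
(array([0.71947331, 0.06539701, 0.03228072]), np.int64(21))
[] 26.75
```

View pics/s3.png

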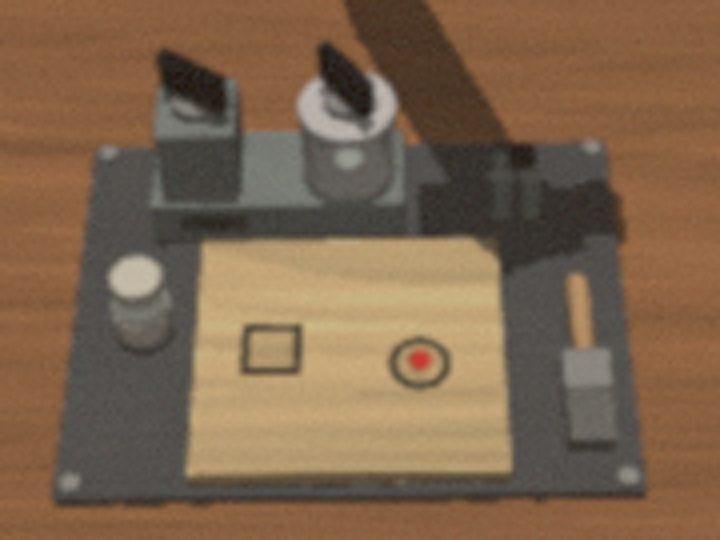

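The spot is at crop pixel (420,360), inside the ring at (419,362). The ball lies in the gripper's shadow around (520,155), so I check the lever with depth.

Run:
```python
from h import *
env.movel([.45,.0,.33],rate=.25)
for c in ("scene","top"):
    p,P=cloud(c); m=(P[...,2]>.09)&(P[...,2]<.14)&(abs(P[...,0]-.52)<.08)&(abs(P[...,1]-.15)<.03)
    print(c,m.sum(),np.round(P[m].mean(0),3) if m.any() else None, tip_of(c,"lock_ball")[:1], spot(c))
```

```text
scene 31 [0.568 0.152 0.12 ] [{'at': [0.6503, 0.0091, 0.0051], 'score': 0.48}] (array([0.71959671, 0.06745765, 0.03121882]), np.int64(7))
top 59 [0.559 0.147 0.118] [{'at': [0.7041, 0.2066, 0.0115], 'score': 0.69}] (array([0.71953946, 0.06571635, 0.03258155]), np.int64(22))
```

The ball is at x≈0.560 (expected at the stop: 0.560), and the spot is in the ring.

```bash
python3 -c "
from station import *
from station import workorder
print(workorder.finish_job())"
```

```text
the job is handed in; nothing more can be done
None
```

The job is handed in: the spot measured within about 5 mm of the ring's centre, the lock lever was at its stop with the spot still in the ring, and the robot was clear; I planned the moves clear of the jar, brush, bowl and mug but did not re-measure them, and no verdict came back.

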